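# Load the heat sinks on the sloped assembly rests

## Task

Get the bench ready for fitting transistors: put the three finned heat sinks on the three sloped plywood rests, the narrowest on the narrowest rest, the middle one on the middle-sized rest and the widest on the widest. Lay each one flat on the slope, fins up and running up the slope, in the middle of the rest's width, with its lower end against the lip. Leave the finless metal box, the transformer and the solder spool where they are.

Things in the scene. Friction and masses are not known exactly. Their poses are not given: they have to be found in the camera images.
- sink_narrow: The narrow heat sink: loose bare-aluminium extrusion with 4 upright fins on a base plate, 50 mm long (its x axis, the way the fins run), 26 mm wide over the outer fins (y), 32 mm tall (z); base plate 6 mm, fins 3 mm thick. Origin: centre of the underside. It is the same either way round.
- sink_medium: The medium heat sink: loose bare-aluminium extrusion with 5 upright fins on a base plate, 60 mm long (its x axis, the way the fins run), 40 mm wide over the outer fins (y), 32 mm tall (z); base plate 6 mm, fins 3 mm thick. Origin: centre of the underside. It is the same either way round.
- sink_wide: The wide heat sink: loose bare-aluminium extrusion with 7 upright fins on a base plate, 70 mm long (its x axis, the way the fins run), 54 mm wide over the outer fins (y), 32 mm tall (z); base plate 6 mm, fins 3 mm thick. Origin: centre of the underside. It is the same either way round.
- rest_narrow: The narrow sloped rest: fixed plywood ramp, 60 mm wide (y), no side walls. Origin: on the bench under the middle of its 110 mm foot. The slope rises 20 deg towards its +x, 100 mm long, from the lip (foot of lip at x -45, z 12 mm) to x 49, z 46. The lip, at the end nearer the robot, is 8 mm thick, 10 mm high off the slope, full width. The narrow sink lying against it has its origin at x -21.5, y 0, z 20.6 mm here.
- rest_medium: The medium sloped rest: fixed plywood ramp, 85 mm wide (y), no side walls. Origin: on the bench under the middle of its 110 mm foot. The slope rises 20 deg towards its +x, 100 mm long, from the lip (foot of lip at x -45, z 12 mm) to x 49, z 46. The lip, at the end nearer the robot, is 8 mm thick, 10 mm high off the slope, full width. The medium sink lying against it has its origin at x -16.8, y 0, z 22.3 mm here.
- rest_wide: The wide sloped rest: fixed plywood ramp, 110 mm wide (y), no side walls. Origin: on the bench under the middle of its 110 mm foot. The slope rises 20 deg towards its +x, 100 mm long, from the lip (foot of lip at x -45, z 12 mm) to x 49, z 46. The lip, at the end nearer the robot, is 8 mm thick, 10 mm high off the slope, full width. The wide sink lying against it has its origin at x -12.1, y 0, z 24.0 mm here.
- case: Bystander: plain die-cast aluminium box without fins, lid with four screws, 64 (x) x 46 (y) x 30 mm tall, loose. Origin: centre of the underside.
- transformer: Bystander: small transformer, dark steel core 50 (x) x 22 (y) mm with copper winding and white bobbin reaching 46 mm in y, 42 mm tall, loose. Origin: centre of the underside.
- spool: Bystander: spool of solder standing on end, white flanges 58 mm across, 52 mm tall, loose. Origin: centre of the underside.
Things that resemble listed ones, but are neither listed nor needed, are in the scene too. What is shaped like the sink_wide but purple is not meant. Leave any blue look-alike of the rest_narrow alone.

How it is judged (in metres and radians):
At the end, for the whole second after the job is handed in: Each heat sink lies at rest, fins up, flat on the rest of its own size (tilted 20 degrees, within 5), its lower end no more than 10 mm from the lip, within 12 mm of the middle of the rest's width and its fins within 0.2 rad of the slope's direction (x of sink_narrow in the frame of rest_narrow between -0.0255 and -0.0121 m and y of sink_narrow in the frame of rest_narrow between -0.012 and 0.012 m and z of sink_narrow in the frame of rest_narrow between 0.0156 and 0.0286 m and angle between sink_narrow's own z axis and vertical between 0.259 and 0.439 rad and angle between the y axis of sink_narrow and the y axis of rest_narrow, either way round below 0.2 rad and linear speed of each of sink_narrow, sink_medium, sink_wide below 0.02 m/s and x of sink_medium in the frame of rest_medium between -0.0208 and -0.0074 m and y of sink_medium in the frame of rest_medium between -0.012 and 0.012 m and z of sink_medium in the frame of rest_medium between 0.0173 and 0.0303 m and angle between sink_medium's own z axis and vertical between 0.259 and 0.439 rad and angle between the y axis of sink_medium and the y axis of rest_medium, either way round below 0.2 rad and x of sink_wide in the frame of rest_wide between -0.0161 and -0.0027 m and y of sink_wide in the frame of rest_wide between -0.012 and 0.012 m and z of sink_wide in the frame of rest_wide between 0.019 and 0.032 m and angle between sink_wide's own z axis and vertical between 0.259 and 0.439 rad and angle between the y axis of sink_wide and the y axis of rest_wide, either way round below 0.2 rad); the robot touches nothing.
It fails at once if the finless metal box is shifted more than 15 mm or tipped over (distance of case from where it was at the start of the episode above 0.015 m or angle between case's own z axis and vertical above 0.3 rad).
It fails at once if the transformer is shifted more than 15 mm or tipped over (distance of transformer from where it was at the start of the episode above 0.015 m or angle between transformer's own z axis and vertical above 0.3 rad).
It fails at once if the solder spool is shifted more than 15 mm or tipped over (distance of spool from where it was at the start of the episode above 0.015 m or angle between spool's own z axis and vertical above 0.3 rad).
It also fails if it takes over 90 s, if anything falls off the work surface, if the arm or the gripper's body presses on something with over 40 N, if the wrist force passes 120 N, or if a joint passes its speed limit or range.

## Robot

A 6-joint arm with a two-finger parallel gripper is mounted at the origin on the work surface. World frame = base frame: x ahead of the robot, y to its left, z up, the work surface at z = 0. Lengths are in mm, angles in degrees, forces in N, time in s.
With the tool pointing down it reaches from about 350 to 850 mm from the base axis. Payload 8.1 kg.
Tool frame: the origin (TCP) lies midway between the tips of the shut fingers; the grasp point (between the pads) lies 19 mm behind it (r.pinch_z is the distance from the TCP to the grasp point, in mm); z points along the fingers, y is the line along which they close (so a half turn about z gives the same grasp; the last joint's range is limited). The gripper opens to 85 mm and grips with 20 to 120 N. Pads are 22 mm wide; open, the fingers measure 114 mm over their backs; the gripper's body (76 mm by 85 mm) begins 54 mm behind the grasp point. The pads swing forward as they close: fully open they stand 13 mm farther back than shut.
Start: joints at [-70.554, 7.471, 85.268, -0, 87.261, -4.893], TCP at [247.303, -546.669, 231.292] pointing down, gripper open.
Joint ranges: [-169.43, 169.43], [-51.17, 129.36], [1.28, 143.12], [-76.62, 256.62], [0, 156.53], [-152.29, 152.29]. Speed limits (degrees/s): [136.94, 136.94, 159.86, 180, 180, 180].

## Interface

Orientations are given as [roll, pitch, yaw] about the fixed x, y, z axes, in that order (R = Rz(yaw) Ry(pitch) Rx(roll)).
In Python, from bench import sensors, optics, job, r gives the robot as it stands.
- The arm moves only by the tool play_rows, never from a script. Its argument "motion" is a list that holds one entry, the list of rows, each a list of 6 numbers: the shift along the tool's x, y, z in cm, then the turn, a rotation vector about the tool's x, y, z in degrees. In form: [[[x, y, z, ax, ay, az], ...]]. A call has 1 to 5 rows; each row is the pose to reach, as a shift and turn from the pose commanded when the call began, along the tool's axes at that moment; what a row does not reach only later rows make up. A row lasts 1/10 s, in which the tool goes at most 50 mm and 8.59 degrees, less where a joint would pass 70% of its speed; a pose out of reach is approached as far as the arm can. A call with a gripper value outside its range is refused whole. "jaw" is the opening, from 0 (shut) to 1 (fully open), set as the call begins (left out, the last holds). The fingers move at their own pace and stop on an object; "squeeze" is the grip in N (left out, the last holds). Time passes only in rows, so rows that repeat a pose let the fingers close. It gives the time, the measured TCP pose, the force, the opening and the grip force at its end, in the units of the state.
- sensors.sense(): the state, without advancing time (a new reading comes with each control period).
- optics.snapshot(name): name is "scene" or "top" or "wrist"; returns a dict with "pixels" (420x560x3 uint8, red, green, blue), "mtx" (3x3 intrinsics, pixels), "R" (3x3) and "t" (3): a world point X has camera coordinates R X + t; the wrist camera has in their place "T_tool_cam" (4x4, takes a point from camera to tool coordinates, whose origin is the TCP and whose axes are the flange's). Camera axes: x right, y down, z forward; pixel columns grow to the right and rows downward; lengths in mm; the calibration is good to about 2 mm. A picture is of the moment at which its call begins: read the wrist's pose just before it. There is no depth.
- job.hand_in(): hands the job in; it is judged then, once.
The state is a dict: "time": time; "joint_pos": joint angles; "qd": joint speeds; "joint_efforts": joint torques, N m; "tool_pos": TCP position; "tcp_rot": TCP orientation; "ft_force": force on the tool from outside, world axes, zero at the start; "wrist_torque": the same for the moment, N m; "finger_gap": finger opening in mm; "grip_force": force on a finger pad.
Only numpy, scipy, OpenCV 4.12 (cv2) and the standard library are available. Lean on these libraries where they do the work, as an engineer would, in place of code of your own. Each camera call takes 0.05 s, during which the arm holds its last target. There are 200 camera calls.

## Working session

There is one attempt and no reset: what is moved stays moved. The work goes in short steps, Python scripts to look and compute and a tool call to move; the robot and the scene stay as the last step left them, time stands still between calls to the robot, and variables do not carry over. Pictures are saved under pics/ and viewed, at most 16 in all, crops included, and the job is handed in when it is done.

Besides the shell and the picture viewer there is one more tool, called after "Call:" by a JSON object that holds its "op" and its "data". play_rows: Moves the arm, as the interface text tells. Its arguments: {"type":"object","properties":{"motion":{"type":"array","items":{"type":"array","items":{"type":"array","items":{"type":"number"}}}},"jaw":{"type":"number"},"squeeze":{"type":"number"}},"required":["motion"]}

```bash
ls; mkdir -p pics; python3 - <<'E'
from bench import sensors, optics, job, r
import cv2,pickle
s=sensors.sense();print(s)
for n in("scene","top"):
    d=optics.snapshot(n);cv2.imwrite(f"pics/{n}0.png",d["pixels"][:,:,::-1]);pickle.dump(d,open(f"pics/{n}0.pkl","wb"));print(n,d["mtx"],d["R"],d["t"])
d=optics.snapshot("wrist");print(d["mtx"],d["T_tool_cam"])
E
```

```text
pics
{'time': 0.0, 'joint_pos': array([-7.05538061e+01,  7.51609704e+00,  8.53310949e+01,  1.49368600e-03,
        8.72617992e+01, -4.89264374e+00]), 'qd': array([ 0.00588195, -0.01966494,  0.03908233, -0.03470121,  0.10264924,
        0.02262907]), 'joint_efforts': array([ 8.03600506e-04, -5.69404221e+01, -5.00556779e+01,  2.33882008e-05,
        1.48987159e-02,  1.56450772e-07]), 'tool_pos': array([ 247.12329808, -546.12438073,  230.21673076]), 'tcp_rot': array([-1.79891533e+02, -1.07821439e-02,  2.43387547e+01]), 'ft_force': array([ 0.29924426, -0.03204309, -0.33720559]), 'wrist_torque': array([ 0.0049484 , -0.01831757, -0.03177166]), 'grip_force': 0.0, 'finger_gap': 85.01975645560225}
scene [[454.08036116   0.         284.23771847]
 [  0.         454.08036116 208.36078166]
 [  0.           0.           1.        ]] [[ 0.26990482  0.96286984  0.00574992]
 [ 0.81671783 -0.22576536 -0.53103859]
 [-0.51002291  0.14802594 -0.84732813]] [-138.108734   -376.85650103 1315.01058429]
top [[445.13142654   0.         272.7685025 ]
 [  0.         445.13142654 206.51921942]
 [  0.           0.           1.        ]] [[-0.02050034 -0.99977267  0.00586099]
 [-0.99885113  0.02022676 -0.04344299]
 [ 0.04331456 -0.00674485 -0.99903872]] [  21.62781846  489.60097032 1111.07313975]
[[350.15485809   0.         279.22030145]
 [  0.         350.15485809 219.19957109]
 [  0.           0.           1.        ]] [[-2.04542389e-04 -9.58514906e-01 -2.85042334e-01  7.39746239e+01]
 [ 9.99999823e-01 -3.55346981e-04  4.77343218e-04 -2.89992793e-01]
 [-5.58829523e-04 -2.85042186e-01  9.58514809e-01 -1.42926749e+02]
 [ 0.00000000e+00  0.00000000e+00  0.00000000e+00  1.00000000e+00]]
```

View pics/scene0.png

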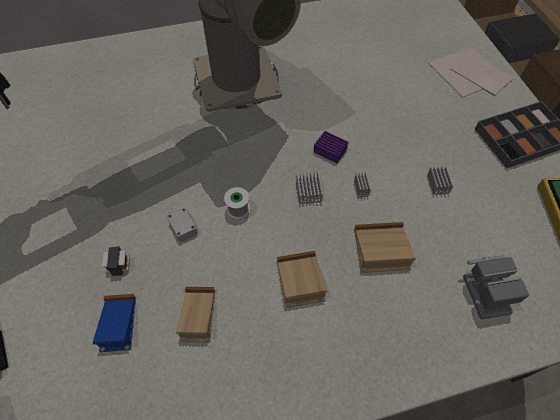

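View pics/top0.png

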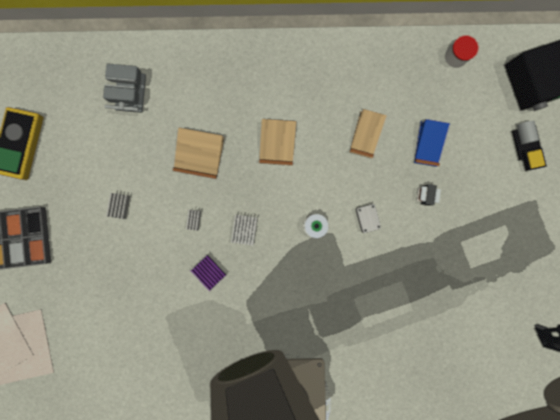

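The scene view shows the rests at (385,247) wide, (302,278) medium and (196,313) narrow. The sinks are at (309,187) wide, (362,184) narrow and (440,180) medium. In the top view the sinks are at (244,228), (194,219) and (118,205), and the rests at (198,152), (277,142) and (367,132). The purple and blue decoys are clear of them.

Next I'll measure coarse positions.

```bash
cat >h.py <<'E'
import numpy as np,cv2
from scipy.spatial.transform import Rotation as Ro
def ray(d,uv,z):
    """pixel -> world on plane z; d has mtx,R,t"""
    uv=np.atleast_2d(uv).astype(float)
    v=np.c_[uv,np.ones(len(uv))]@np.linalg.inv(d["mtx"]).T@d["R"]
    c=-d["R"].T@d["t"]
    return c+v*((np.broadcast_to(z,len(uv))-c[2])/v[:,2])[:,None]
def tool():
    from bench import sensors
    s=sensors.sense();T=np.eye(4);T[:3,:3]=Ro.from_euler("xyz",s["tcp_rot"],degrees=True).as_matrix();T[:3,3]=s["tool_pos"];return T,s
def wrist(name):
    from bench import optics
    T,s=tool();d=optics.snapshot("wrist");C=T@d["T_tool_cam"]
    d["R"]=C[:3,:3].T;d["t"]=-d["R"]@C[:3,3]
    cv2.imwrite(f"pics/{name}.png",d["pixels"][:,:,::-1]);import pickle;pickle.dump(d,open(f"pics/{name}.pkl","wb"));return d
def rows(target_pos,target_yaw,T=None,tilt=None):
    """shift cm & rotvec deg in tool axes from current to target (tool down, yaw)"""
    if T is None:T,_=tool()
    R=Ro.from_euler("xyz",[180,0,target_yaw],degrees=True).as_matrix()
    if tilt is not None:R=tilt@R
    return np.round(T[:3,:3].T@(np.array(target_pos)-T[:3,3])/10,2),np.round(Ro.from_matrix(T[:3,:3].T@R).as_rotvec(degrees=True),2)
E
python3 - <<'E'
import pickle,cv2,numpy as np
from h import *
d=pickle.load(open("pics/top0.pkl","rb"));im=d["pixels"]
for n,p,z in[("wide",(244,228),16),("narrow",(194,219),16),("med",(118,205),16),("rw",(198,152),25),("rm",(277,142),25),("rn",(367,132),25)]:
    print(n,ray(d,p,z)[0].round(),im[p[1],p[0]])
hsv=cv2.cvtColor(im,cv2.COLOR_RGB2HSV)
m=((hsv[...,0]<20)&(hsv[...,1]>80)).astype(np.uint8)
n,l,st,_=cv2.connectedComponentsWithStats(m)
for i in range(1,n):
    if 600<st[i,4]<4000:
        c=max(cv2.findContours((l==i).astype(np.uint8),0,2)[0],key=cv2.contourArea);R=cv2.minAreaRect(c);print(st[i],R,ray(d,cv2.boxPoints(R),25).round()[:,:2].tolist())
crop=im[120:250,90:400];cv2.imwrite("pics/c.png",cv2.resize(crop[...,::-1],(0,0),fx=2.5,fy=2.5,interpolation=cv2.INTER_CUBIC))
E
```

```text
wide [437.  85.  16.] [148 147 140]
narrow [462. 209.  16.] [131 131 124]
med [501. 399.  16.] [96 96 90]
rw [629. 196.  25.] [164 140  98]
rm [651.  -2.  25.] [167 143 102]
rn [ 672. -228.   25.] [169 144 103]
[ 350  110   36   48 1053] ((366.71221923828125, 133.23147583007812), (24.132488250732422, 45.41187286376953), 18.004159927368164) [[624.0, -180.0], [733.0, -218.0], [713.0, -276.0], [604.0, -237.0]]
[ 259  120   37   45 1428] ((277.0970458984375, 141.73822021484375), (33.28628158569336, 43.94709777832031), 4.39870548248291) [[600.0, 44.0], [711.0, 34.0], [703.0, -49.0], [592.0, -38.0]]
[ 173  128   50   51 1912] ((197.25796508789062, 152.80703735351562), (45.81365966796875, 43.44649887084961), 10.491477012634277) [[586.0, 264.0], [693.0, 243.0], [669.0, 131.0], [562.0, 152.0]]
```

```bash
python3 -c "
from h import *
print(rows((600,-120,230),0))"
```

```text
(array([ 49.71, -24.3 ,   0.09]), array([-8.000e-02,  1.000e-02,  2.434e+01]))
```

View pics/c.png

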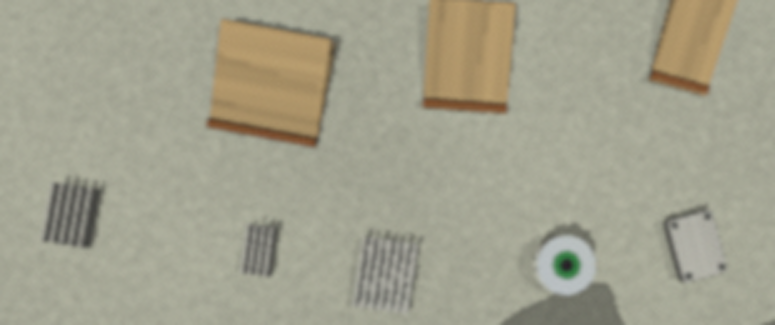

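The crop shows three upright sinks at about (73,213), (262,248) and (390,270), with fins running nearly along world x. The rest lips face the robot. I'll move over to look at the rests.

Call:
{"op": "play_rows", "data": {"motion": [[[4.4, -2.15, 0, 0, 0, 0], [8.8, -4.3, 0, 0, 0, 0], [13.2, -6.45, 0, 0, 0, 0], [17.6, -8.6, 0, 0, 0, 0], [22, -10.75, 0, 0, 0, 0]]]}}

```text
time: 0.65
tool_pos: [404.2, -356.3, 231.1]
tcp_rot: [-180.0, 0.0, 24.3]
ft_force: [0.8, -0.6, 0.7]
finger_gap: 85.7
grip_force: 0.0
```

Call:
{"op": "play_rows", "data": {"motion": [[[4.4, -2.15, 0, 0, 0, 0], [8.8, -4.3, 0, 0, 0, 0], [13.2, -6.45, 0, 0, 0, 0], [17.6, -8.6, 0, 0, 0, 0], [22, -10.75, 0, 0, 0, 0]]]}}

```text
time: 1.15
tool_pos: [560.5, -167.6, 231.1]
tcp_rot: [-180.0, 0.0, 24.3]
ft_force: [0.9, -0.7, 0.9]
finger_gap: 85.6
grip_force: 0.0
```

Call:
{"op": "play_rows", "data": {"motion": [[[4.4, -2.15, 0, 0, 0, 8.1], [5.7, -2.8, 0, 0, 0, 16.2], [5.7, -2.8, 0, 0, 0, 24.3], [5.7, -2.8, 0, 0, 0, 24.3]]]}}

```text
time: 1.55
tool_pos: [600.0, -119.5, 230.6]
tcp_rot: [-180.0, 0.1, -0.0]
ft_force: [-0.4, -1.5, -1.0]
finger_gap: 85.3
grip_force: 0.0
```

```bash
python3 - <<'E'
from h import *
d=wrist("w1");T,s=tool();print(s["time"],s["tool_pos"],s["tcp_rot"]);print(rows((530,250,230),0))
E
```

```text
1.6 [ 599.83754113 -120.14581203  230.7980523 ] [-1.79993038e+02  5.17121381e-02  2.43639120e-01]
(array([ -6.83, -37.04,   0.09]), array([-0.01,  0.05,  0.24]))
```

View pics/w1.png

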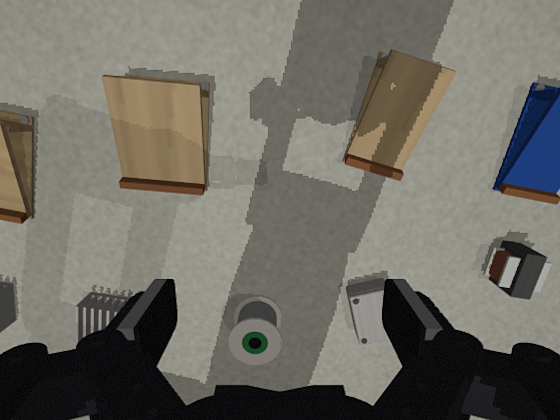

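The wrist view shows the medium rest with its lip at (163,185) and the narrow rest with its lip at (374,167). The spool (255,330), box (370,310) and transformer (515,268) are also in view. Now I'll move over the sinks.

Call:
{"op": "play_rows", "data": {"motion": [[[-1.5, -4.5, 0, 0, 0, 0], [-3, -9, 0, 0, 0, 0], [-4.5, -13.5, 0, 0, 0, 0], [-6, -18, 0, 0, 0, 0], [-7.5, -22.5, 0, 0, 0, 0]]]}}

```text
time: 2.1
tool_pos: [523.9, 105.3, 231.4]
tcp_rot: [-180.0, -0.0, 0.2]
ft_force: [0.7, 0.9, 0.0]
finger_gap: 85.4
grip_force: 0.0
```

Call:
{"op": "play_rows", "data": {"motion": [[[-1.5, -4.5, 0, 0, 0, 0], [-3, -9, 0, 0, 0, 0], [-4.5, -13.5, 0, 0, 0, 0], [-4.5, -13.5, 0, 0, 0, 0], [-4.5, -13.5, 0, 0, 0, 0]]]}}

```text
time: 2.6
tool_pos: [479.4, 239.8, 231.3]
tcp_rot: [180.0, -0.0, 0.3]
ft_force: [1.1, -0.1, -0.1]
finger_gap: 85.3
grip_force: 0.0
```

```bash
python3 - <<'E'
from h import *
import pickle
d=wrist("w2");T,s=tool();print(s["time"],s["tool_pos"],s["tcp_rot"])
for f in("w1","w2"):
    d=pickle.load(open(f"pics/{f}.pkl","rb"));hsv=cv2.cvtColor(d["pixels"],cv2.COLOR_RGB2HSV)
    m=((hsv[...,0]<13)&(hsv[...,1]>140)&(hsv[...,2]>50)).astype(np.uint8)
    n,l,st,_=cv2.connectedComponentsWithStats(m)
    for i in range(1,n):
        if st[i,4]>200:
            c=max(cv2.findContours((l==i).astype(np.uint8),0,2)[0],key=cv2.contourArea);R=cv2.minAreaRect(c)
            P=ray(d,cv2.boxPoints(R),20)[:,:2];e=P-np.roll(P,-1,0);L=np.linalg.norm(e,axis=1);k=L.argmax();v=e[k]*np.sign(e[k][1])/L[k]
            ctr=P.mean(0);x=np.array([v[1],-v[0]]);yaw=np.degrees(np.arctan2(x[1],x[0]))
            print(f,st[i],"lip",ctr.round(1),"L",L.round(1),"yaw",yaw.round(1),"origin",(ctr+52.1*x).round(1))
E
```

```text
2.65 [479.81194651 238.8639992  231.25731159] [ 1.79970331e+02 -6.58011858e-03  2.01378548e-01]
w1 [358 157  45  23 306] lip [ 621.9 -219.9] L [ 9.8 48.7 10.  49.1] yaw -16.6 origin [ 671.8 -234.8]
w1 [120 177  84  18 460] lip [604.6   1.9] L [10.9 84.1 10.9 84.9] yaw -5.1 origin [656.5  -2.8]
w1 [489 251  24  30 305] lip [ 517.7 -358.2] L [31.9 18.3 32.2 18.7] yaw 69.8 origin [ 535.7 -309.3]
w2 [489  52  71  17 396] lip [603.7  13. ] L [ 8.3 66.5  8.5 67. ] yaw -5.3 origin [655.6   8.2]
w2 [296  77  75  27 452] lip [576.1 190.1] L [ 9.4 73.   9.5 73.6] yaw -11.7 origin [627.1 179.6]
```

View pics/w2.png

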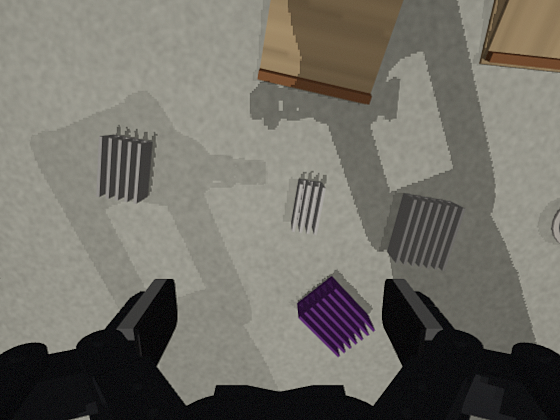

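The second wrist view shows the medium sink at (127,168), the narrow at (308,205), the wide at (425,230), and the wide rest's lip from (258,74) to (372,99). Shadow split the lip masks, so I'll loosen them. I'll also magnify the sinks.

```bash
python3 - <<'E'
from h import *
import pickle
for f,box in(("w1",(330,140,420,195)),("w1",(110,165,220,205)),("w2",(245,60,385,112))):
    d=pickle.load(open(f"pics/{f}.pkl","rb"));im=d["pixels"].astype(float);x0,y0,x1,y1=box
    s=im[y0:y1,x0:x1];m=((s[...,0]>1.75*s[...,2]+3)&(s[...,0]>1.38*s[...,1])).astype(np.uint8)
    m=cv2.morphologyEx(m,cv2.MORPH_CLOSE,np.ones((3,3)))
    n,l,st,_=cv2.connectedComponentsWithStats(m);i=1+st[1:,4].argmax()
    c=np.argwhere(l==i)[:,::-1].astype(np.float32);R=cv2.minAreaRect(c)
    b=cv2.boxPoints(R)+[x0,y0]
    P=ray(d,b,20)[:,:2];e=P-np.roll(P,-1,0);L=np.linalg.norm(e,axis=1);k=L.argmax();v=e[k]*np.sign(e[k][1])/L[k]
    ctr=P.mean(0);x=np.array([v[1],-v[0]])
    print(f,b.round(1).tolist(),"L",L.round(1),"yaw",np.degrees(np.arctan2(x[1],x[0])).round(1),"origin",(ctr+52.1*x).round(1))
d=pickle.load(open("pics/w2.pkl","rb"));im=d["pixels"][...,::-1]
o=np.hstack([im[115:215,85:175],im[160:250,275:345].copy() if 0 else im[155:255,270:350],im[180:280,380:470]])
cv2.imwrite("pics/s.png",cv2.resize(cv2.convertScaleAbs(o,alpha=1.5),(0,0),fx=3,fy=3,interpolation=cv2.INTER_CUBIC))
E
```

```text
w1 [[343.4, 163.2], [346.5, 153.0], [403.4, 170.3], [400.3, 180.5]] L [10.4 61.  10.6 61.5] yaw -16.6 origin [ 673.4 -228.9]
w1 [[118.5, 187.0], [119.4, 176.4], [204.3, 183.8], [203.4, 194.4]] L [11.2 86.1 11.2 86.9] yaw -5.1 origin [656.5  -2.9]
w2 [[256.9, 78.7], [259.4, 67.9], [371.1, 93.3], [368.6, 104.1]] L [  9.7 108.5   9.9 109.4] yaw -11.7 origin [630.7 197. ]
```

View pics/s.png

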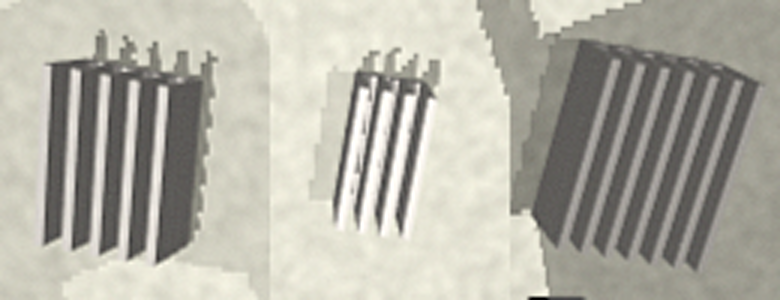

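The zoom shows the fin-top lines of each sink. The middle lines run from (103,75) to (97,252) on the medium, (394,85) to (375,233) on the narrow, and (688,68) to (628,258) on the wide.

```bash
python3 - <<'E'
from h import *
import pickle
d=pickle.load(open("pics/w2.pkl","rb"))
for n,p in(("med",[(119.3,139.7),(117.3,199)]),("nar",[(311.3,183.3),(305,232.7)]),("wide",[(439.3,202.7),(419.3,266)])):
    P=ray(d,p,32);v=P[0]-P[1];print(n,P.mean(0).round(1),np.linalg.norm(v).round(1),"yaw",np.degrees(np.arctan2(v[1],v[0])).round(1))
    print(rows(np.r_[P.mean(0)[:2],120],np.degrees(np.arctan2(v[1],v[0]))))
E
```

```text
med [500.7 398.1  32. ] 58.9 yaw -9.0
(array([  2.14, -15.92,  11.12]), array([ 0.03, -0.01,  9.22]))
nar [462.8 211.2  32. ] 51.8 yaw -5.4
(array([-1.71,  2.76, 11.13]), array([ 0.03, -0.01,  5.58]))
wide [435.   85.3  32. ] 70.2 yaw -9.7
(array([-4.54, 15.33, 11.13]), array([ 0.03, -0.01,  9.91]))
```

Call:
{"op": "play_rows", "data": {"motion": [[[-1.7, 2.8, 3, 0, 0, 5.6], [-1.7, 2.8, 8, 0, 0, 5.6], [-1.7, 2.8, 13, 0, 0, 5.6], [-1.7, 2.8, 18, 0, 0, 5.6], [-1.7, 2.8, 22.6, 0, 0, 5.6]]]}}

```text
time: 3.15
tool_pos: [463.1, 209.2, 3.4]
tcp_rot: [180.0, -0.0, -5.6]
ft_force: [0.8, -1.0, 0.2]
finger_gap: 85.2
grip_force: 0.0
```

Call:
{"op": "play_rows", "data": {"motion": [[[0, 0, 0, 0, 0, 0], [0, 0, 0, 0, 0, 0], [0, 0, 0, 0, 0, 0], [0, 0, 0, 0, 0, 0], [0, 0, 0, 0, 0, 0]]], "jaw": 0, "squeeze": 50}}

```text
time: 3.65
tool_pos: [465.7, 212.2, 8.7]
tcp_rot: [-179.9, -0.3, -5.6]
ft_force: [0.8, -2.2, 8.6]
finger_gap: 25.2
grip_force: 50.4
```

Call:
{"op": "play_rows", "data": {"motion": [[[0, 0, 0, 0, 0, 0], [0, 0, 0, 0, 0, 0], [0, 0, 0, 0, 0, 0], [0, 0, 0, 0, 0, 0], [0, 0, 0, 0, 0, 0]]]}}

```text
time: 4.15
tool_pos: [465.7, 212.2, 8.7]
tcp_rot: [-179.9, -0.3, -5.5]
ft_force: [-0.2, -2.1, 8.9]
finger_gap: 25.0
grip_force: 50.4
```

Call:
{"op": "play_rows", "data": {"motion": [[[0, 0, -2, 0, 0, 0], [0, 0, -5, 0, 0, 0], [0, 0, -9, 0, 0, 0], [0, 0, -9, 0, 0, 0], [0, 0, -9, 0, 0, 0]]]}}

```text
time: 4.65
tool_pos: [464.6, 212.2, 98.0]
tcp_rot: [-179.9, -0.3, -5.5]
ft_force: [0.4, -0.2, -0.9]
finger_gap: 25.4
grip_force: 49.2
```

```bash
python3 - <<'E'
from h import *
d=wrist("w3");T,s=tool();print(s["tool_pos"],s["tcp_rot"],s["ft_force"],s["wrist_torque"])
cv2.imwrite("pics/w3c.png",cv2.resize(cv2.convertScaleAbs(d["pixels"][180:420,150:420,::-1],alpha=1.5),(0,0),fx=2.5,fy=2.5))
E
```

```text
[463.27235488 211.72587377  96.25167743] [-1.79950489e+02 -1.10940575e-01 -5.54225062e+00] [-0.30132892  0.04800236 -0.74029444] [-0.03535257  0.01910698  0.01045504]
```

View pics/w3c.png

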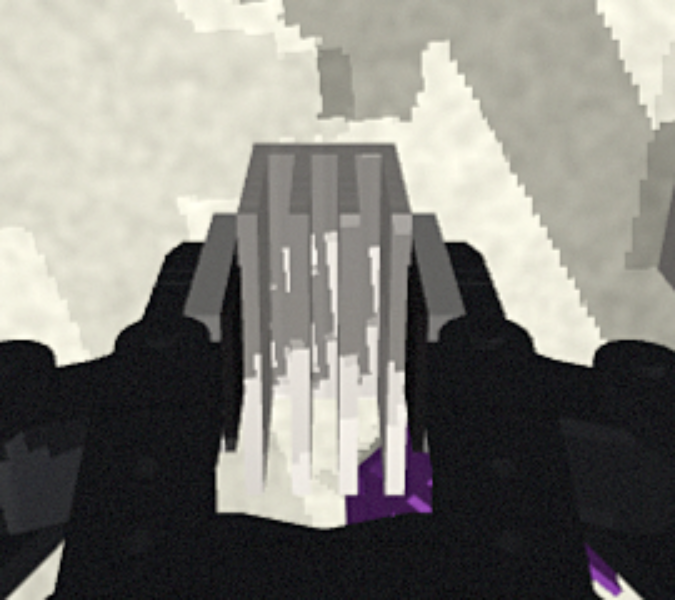

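The sink is held square between the pads. In the zoom, the fin tops run from y 215 to 493 and the lower front edge is at y 145. I'll solve for the sink's pose in the tool frame.

```bash
cat >>h.py <<'E'
def held(d,v_far,v_near,u,L,vbase=None):
    """fin-top end rows in wrist picture -> (centre x in tool, fin-top z, base z) mm"""
    from scipy.optimize import brentq
    C=d["T_tool_cam"];K=np.linalg.inv(d["mtx"])
    def X(v,h):
        q=C[:3,:3]@K@[u,v,1];return (C[:3,3]+q*(h-C[2,3])/q[2])
    h=brentq(lambda h:X(v_far,h)[0]-X(v_near,h)[0]-L,-100,60)
    a,b=X(v_far,h),X(v_near,h)
    print("centre",((a+b)/2).round(1),"top z",round(h,1),"base z",round(h+32,1),"far",a.round(1))
    if vbase:print("base edge at h+32:",X(vbase,h+32).round(1))
E
python3 - <<'E'
from h import *
import pickle
d=pickle.load(open("pics/w3.pkl","rb"))
held(d,180+215/2.5,180+493/2.5,280,50,180+145/2.5)
E
```

```text
centre [ -5.3  -0.6 -22.6] top z -22.6 base z 9.4 far [ 19.7  -0.6 -22.6]
base edge at h+32: [19.4 -0.5  9.4]
```

```bash
cat >>h.py <<'E'
RN=(673.4,-228.9,-17.3);RM=(656.5,-2.9,-5.1);RW=(630.7,197.0,-11.7)
def place(rest,sx,sz,p,up,down=0):
    """TCP pose for sink whose base centre is p in tool; up-slope margin, normal margin"""
    Rr=Ro.from_euler("z",rest[2],degrees=True).as_matrix();S=Ro.from_euler("y",-20,degrees=True).as_matrix()
    W=np.r_[rest[:2],0]+Rr@(np.array([sx,0,sz])+S@[up,0,down])
    R=Rr@S@np.diag([1.,-1,-1])
    T=np.eye(4);T[:3,:3]=R;T[:3,3]=W-R@p;return T
def rel(Tt,T=None):
    if T is None:T,_=tool()
    M=np.linalg.inv(T)@Tt;return (M[:3,3]/10).round(2),Ro.from_matrix(M[:3,:3]).as_rotvec(degrees=True).round(2)
E
python3 - <<'E'
from h import *
import pickle
d=pickle.load(open("pics/w1.pkl","rb"))
for n,p,rr in(("n",[(394,50),(455,70)],RN),("m",[(103,75),(201,86)],RM)):
    P=ray(d,p,46);v=P[0]-P[1];x=np.array([v[1],-v[0]])/np.linalg.norm(v[:2]);print(n,np.linalg.norm(v).round(1),"yaw",np.degrees(np.arctan2(x[1],x[0])).round(1),"origin",(P.mean(0)[:2]-49*x).round(1))
p=[-5.3,-.3,9.4]
for dn in(80,2):
    Tt=place(RN,-21.5,20.6,p,3,dn);print(Tt[:3,3].round(1),rel(Tt))
E
```

```text
n 56.5 yaw -16.2 origin [ 671.8 -230.1]
m 85.1 yaw -6.1 origin [653.9  -2.8]
[ 631.  -216.   107.4] (array([20.83, 40.95, -1.11]), array([-2.11, 19.82, 11.63]))
[ 656.5 -224.    34.2] (array([23.43, 41.5 ,  6.22]), array([-2.11, 19.82, 11.63]))
```

Call:
{"op": "play_rows", "data": {"motion": [[[1, 2, -4, 0, 0, 0], [3, 6, -5, 0, 0, 0], [5, 10, -5, 0, 0, 0], [7, 14, -5, 0, 0, 0], [9, 18, -5, 0, 0, 0]]]}}

```text
time: 5.2
tool_pos: [534.4, 22.0, 144.0]
tcp_rot: [180.0, 0.1, -5.5]
ft_force: [0.8, -0.3, -0.1]
finger_gap: 25.1
grip_force: 49.3
```

Call:
{"op": "play_rows", "data": {"motion": [[[2, 4, 0, 0, 0, 0], [4, 8, 0, 0, 0, 0], [6, 12, 0, 0, 0, 0], [8, 16, 0, 0, 0, 0], [10, 20, 0, 0, 0, 0]]]}}

```text
time: 5.7
tool_pos: [614.5, -186.6, 143.4]
tcp_rot: [-180.0, 0.1, -5.6]
ft_force: [0.3, 0.8, 0.4]
finger_gap: 25.1
grip_force: 49.3
```

Call:
{"op": "play_rows", "data": {"motion": [[[1, 2, 1, -0.7, 6.6, 3.9], [1.8, 3, 3, -1.4, 13.2, 7.5], [1.8, 3, 4, -2.1, 19.8, 11.2], [1.8, 3, 4, -2.1, 19.8, 11.2], [1.8, 3, 4, -2.1, 19.8, 11.2]]]}}

```text
time: 6.2
tool_pos: [628.4, -215.9, 103.9]
tcp_rot: [179.9, -19.5, -16.7]
ft_force: [0.7, 0.5, -0.5]
finger_gap: 25.1
grip_force: 49.3
```

```bash
sed -i 's/^RN=.*/RN=(672.6,-229.5,-16.7);RM=(655.2,-2.9,-5.5);RW=(630.7,197.0,-11.7)/' h.py; python3 - <<'E'
from h import *
T,s=tool();print(s["time"],s["tool_pos"],s["tcp_rot"])
p=[-5.3,-.3,9.4]
for dn in(40,1.5):print(rel(place(RN,-21.5,20.6,p,3,dn),T))
d=wrist("w4")
E
```

```text
6.2 [ 628.41166798 -215.87116243  103.85142896] [179.86070314 -19.54464049 -16.73703254]
(array([0.34, 0.06, 3.73]), array([ 0.15,  0.46, -0.03]))
(array([0.37, 0.05, 7.58]), array([ 0.15,  0.46, -0.03]))
```

View pics/w4.png

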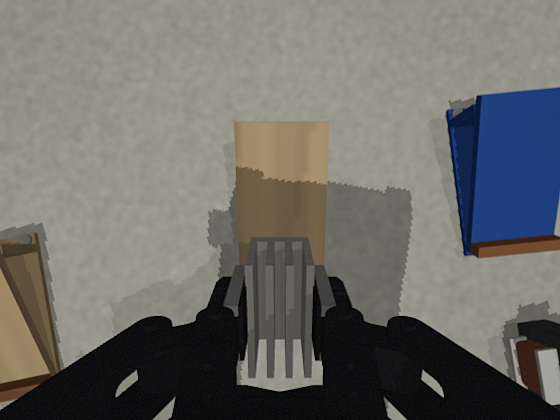

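The sink is centred over the narrow rest: the rest's edges are at columns 235 and 329, and the sink spans 247 to 313. Lowering.

Call:
{"op": "play_rows", "data": {"motion": [[[0.3, 0, 3, 0, 0.4, 0], [0.3, 0, 6, 0, 0.4, 0], [0.35, 0.05, 6.7, 0, 0.4, 0], [0.35, 0.05, 7.1, 0, 0.4, 0], [0.35, 0.05, 7.4, 0, 0.4, 0]]]}}

```text
time: 6.75
tool_pos: [659.1, -226.3, 39.1]
tcp_rot: [179.8, -20.4, -16.8]
ft_force: [-0.1, -0.2, -1.3]
finger_gap: 25.3
grip_force: 49.3
```

Call:
{"op": "play_rows", "data": {"motion": [[[0, 0, 0.1, 0, 0, 0], [0, 0, 0.1, 0, 0, 0]]]}}

```text
time: 6.95
tool_pos: [658.1, -226.0, 37.3]
tcp_rot: [179.8, -20.4, -16.8]
ft_force: [-0.5, -0.5, -1.4]
finger_gap: 25.2
grip_force: 49.3
```

```bash
python3 - <<'E'
from h import *
T,s=tool();print(s["tool_pos"],s["tcp_rot"],s["ft_force"]);print(rel(place(RN,-21.5,20.6,[-5.3,-.3,9.4],3,0),T))
d=wrist("w5")
E
```

```text
[ 658.12617857 -226.04443051   37.32077232] [179.83914038 -20.36587886 -16.82963229] [-0.48021457 -0.45420775 -1.38150222]
(array([-0.37, -0.06,  0.4 ]), array([ 0.21, -0.37, -0.12]))
```

View pics/w5.png

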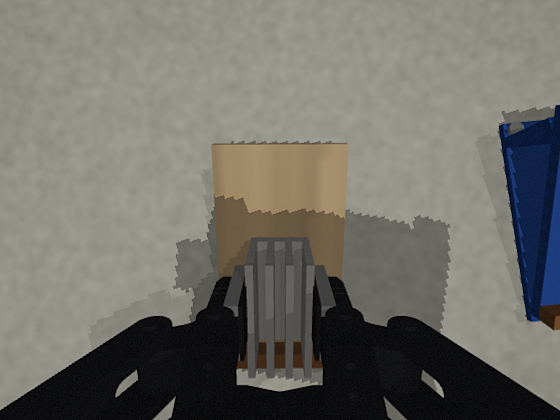

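The lip shows at rows 342–365, just behind the sink's lower end, by about 2 mm. I'll lower the last few mm.

Call:
{"op": "play_rows", "data": {"motion": [[[0.1, 0, 0.15, 0, 0, 0], [0.1, 0, 0.3, 0, 0, 0], [0.1, 0, 0.4, 0, 0, 0], [0.1, 0, 0.4, 0, 0, 0]]]}}

```text
time: 7.4
tool_pos: [659.7, -226.6, 33.7]
tcp_rot: [179.8, -20.3, -16.8]
ft_force: [-8.1, 2.9, 10.6]
finger_gap: 25.4
grip_force: 51.0
```

Call:
{"op": "play_rows", "data": {"motion": [[[0, 0, 0.1, 0, 0, 0], [0, 0, 0.1, 0, 0, 0]]]}}

```text
time: 7.6
tool_pos: [659.8, -226.6, 33.7]
tcp_rot: [179.8, -20.3, -16.8]
ft_force: [-18.6, 6.1, 22.7]
finger_gap: 24.8
grip_force: 53.1
```

Call:
{"op": "play_rows", "data": {"motion": [[[0, 0, -0.15, 0, 0, 0], [0, 0, -0.15, 0, 0, 0]]]}}

```text
time: 7.8
tool_pos: [659.8, -226.6, 33.7]
tcp_rot: [179.8, -20.3, -16.8]
ft_force: [-6.5, 2.4, 9.4]
finger_gap: 24.9
grip_force: 50.8
```

Call:
{"op": "play_rows", "data": {"motion": [[[0, 0, 0, 0, 0, 0], [0, 0, 0, 0, 0, 0], [0, 0, 0, 0, 0, 0], [0, 0, 0, 0, 0, 0], [0, 0, 0, 0, 0, 0]]], "jaw": 0.8}}

```text
time: 8.3
tool_pos: [659.4, -226.3, 32.8]
tcp_rot: [179.9, -20.3, -16.9]
ft_force: [-0.5, 0.1, 0.8]
finger_gap: 68.3
grip_force: 0.0
```

Call:
{"op": "play_rows", "data": {"motion": [[[0, 0, -2, 0, 0, 0], [0, 0, -5, 0, 0, 0], [0, 0, -9, 0, 0, 0], [0, 0, -13, 0, 0, 0], [0, 0, -13, 0, 0, 0]]], "jaw": 1}}

```text
time: 8.8
tool_pos: [619.1, -214.3, 163.0]
tcp_rot: [179.8, -20.9, -16.8]
ft_force: [1.7, -1.1, 1.4]
finger_gap: 85.5
grip_force: 0.0
```

```bash
python3 - <<'E'
from h import *
d=wrist("w6");T,s=tool();print(s["time"],s["tool_pos"],s["tcp_rot"],s["finger_gap"])
cv2.imwrite("pics/w6c.png",cv2.resize(cv2.convertScaleAbs(d["pixels"][100:340,150:450,::-1],alpha=1.3),(0,0),fx=2.5,fy=2.5))
E
```

```text
8.85 [ 618.36447082 -213.97256744  159.87661252] [179.79182325 -20.70067682 -16.83095927] 85.08361232666782
```

View pics/w6c.png

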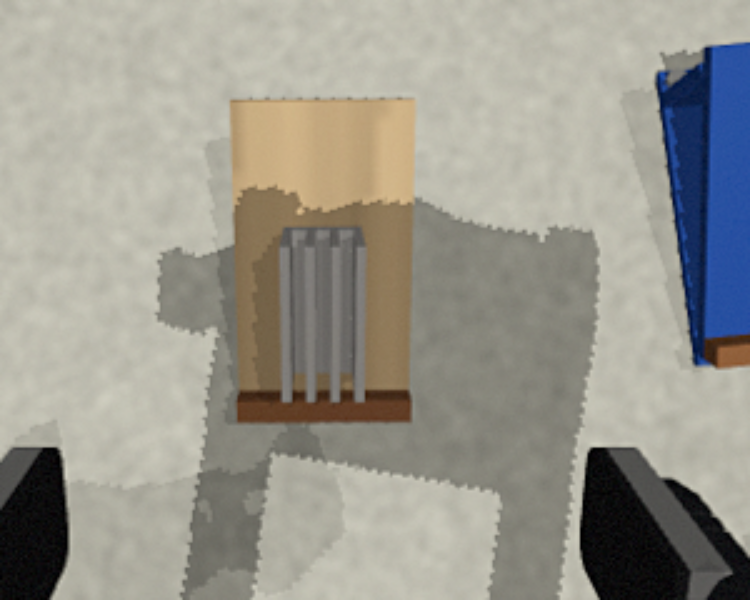

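The sink lies centred on the rest, but about 7–8 mm of slope is visible between its base (row 372) and the lip foot (row 390). That is close to the 10 mm limit, so I'll regrasp lightly and slide it down about 6 mm.

Call:
{"op": "play_rows", "data": {"motion": [[[0, 0, 4, 0, 0, 0], [0, 0, 8.5, 0, 0, 0], [0, 0, 11, 0, 0, 0], [0, 0, 12.4, 0, 0, 0], [0, 0, 12.7, 0, 0, 0]]]}}

```text
time: 9.35
tool_pos: [656.1, -225.0, 30.9]
tcp_rot: [179.9, -19.9, -16.9]
ft_force: [-0.0, -0.3, -0.1]
finger_gap: 85.4
grip_force: 0.0
```

Call:
{"op": "play_rows", "data": {"motion": [[[0, 0, 0, 0, 0, 0], [0, 0, 0, 0, 0, 0], [0, 0, 0, 0, 0, 0], [0, 0, 0, 0, 0, 0], [0, 0, 0, 0, 0, 0]]], "jaw": 0, "squeeze": 25}}

```text
time: 9.85
tool_pos: [659.1, -226.4, 37.3]
tcp_rot: [179.8, -20.4, -16.8]
ft_force: [-2.9, 1.1, 5.6]
finger_gap: 25.3
grip_force: 26.7
```

Call:
{"op": "play_rows", "data": {"motion": [[[-0.2, 0, 0, 0, 0, 0], [-0.4, 0, 0, 0, 0, 0], [-0.6, 0, 0, 0, 0, 0], [-0.6, 0, 0, 0, 0, 0], [-0.6, 0, 0, 0, 0, 0]]]}}

```text
time: 10.35
tool_pos: [654.2, -225.0, 35.4]
tcp_rot: [179.8, -20.4, -16.8]
ft_force: [-0.5, -0.5, 6.7]
finger_gap: 25.3
grip_force: 26.7
```

Call:
{"op": "play_rows", "data": {"motion": [[[0, 0, 0, 0, 0, 0], [0, 0, 0, 0, 0, 0], [0, 0, 0, 0, 0, 0], [0, 0, 0, 0, 0, 0], [0, 0, 0, 0, 0, 0]]], "jaw": 0.8}}

```text
time: 10.85
tool_pos: [652.9, -224.3, 33.4]
tcp_rot: [179.9, -20.2, -16.8]
ft_force: [0.2, 1.2, 0.5]
finger_gap: 68.3
grip_force: 0.0
```

Call:
{"op": "play_rows", "data": {"motion": [[[0, 0, -2, 0, 0, 0], [0, 0, -5, 0, 0, 0], [0, 0, -9, 0, 0, 0], [0, 0, -13, 0, 0, 0], [0, 0, -13, 0, 0, 0]]], "jaw": 1}}

```text
time: 11.35
tool_pos: [612.7, -212.4, 163.6]
tcp_rot: [179.8, -20.9, -16.8]
ft_force: [0.8, -0.3, 0.7]
finger_gap: 85.5
grip_force: 0.0
```

```bash
python3 - <<'E'
from h import *
d=wrist("w7");T,s=tool();print(s["time"],s["tool_pos"],s["tcp_rot"],s["finger_gap"])
cv2.imwrite("pics/w7c.png",cv2.resize(cv2.convertScaleAbs(d["pixels"][100:340,150:450,::-1],alpha=1.3),(0,0),fx=2.5,fy=2.5))
print(rows((500.7,398.1,231),-9,T),rows((435,85.3,231),-9.7,T))
E
```

```text
11.4 [ 611.91074357 -211.96881166  160.48872807] [179.79527096 -20.68934905 -16.8305745 ] 85.71513933971725
(array([-23.99, -55.11, -16.79]), array([  1.62, -20.64,  -7.78])) (array([-21.4 , -23.28, -15.7 ]), array([  1.49, -20.65,  -7.09]))
```

View pics/w7c.png

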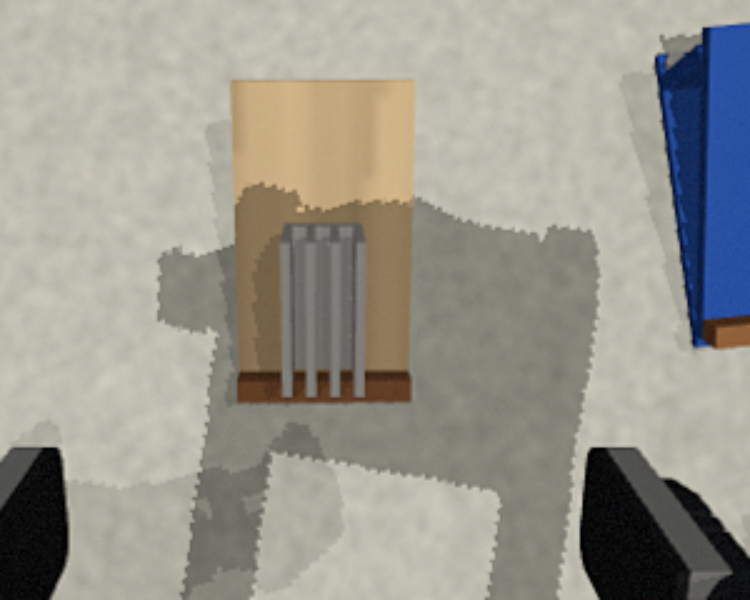

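The narrow sink now sits against its lip (fin ends over the lip at row 395), flat and centred. Next is the wide sink.

Call:
{"op": "play_rows", "data": {"motion": [[[-3, -3.2, -2.2, 0.3, -6, -2.1], [-6, -6.5, -4.4, 0.6, -12, -4.2], [-9, -9.8, -6.6, 1, -18, -6.3], [-12, -13.1, -8.8, 1.5, -20.6, -7.1], [-15, -16.3, -11, 1.5, -20.6, -7.1]]]}}

```text
time: 11.9
tool_pos: [485.6, -1.7, 205.4]
tcp_rot: [-179.9, 0.6, -9.7]
ft_force: [0.7, 0.4, 0.6]
finger_gap: 85.6
grip_force: 0.0
```

Call:
{"op": "play_rows", "data": {"motion": [[[-3, -3.6, 1, 0, 0, 0], [-6, -7.2, 4, 0, 0, 0], [-6.7, -7.9, 8, 0, 0, 0], [-6.7, -7.9, 10, 0, 0, 0], [-6.7, -7.9, 10, 0, 0, 0]]]}}

```text
time: 12.4
tool_pos: [429.2, 86.7, 102.4]
tcp_rot: [180.0, 0.8, -9.6]
ft_force: [0.4, -0.2, -0.4]
finger_gap: 85.6
grip_force: 0.0
```

```bash
python3 - <<'E'
from h import *
T,s=tool();print(s["time"],s["tool_pos"],s["tcp_rot"])
print(rows((435,85.3,2.5),-9.7,T))
E
```

```text
12.4 [429.17632833  86.73258017 102.42016703] [179.99148886   0.82340613  -9.60027554]
(array([0.74, 0.04, 9.98]), array([0.01, 0.82, 0.1 ]))
```

Call:
{"op": "play_rows", "data": {"motion": [[[0.6, 0, 3, 0, 0.8, 0], [0.7, 0, 6, 0, 0.8, 0], [0.7, 0, 9, 0, 0.8, 0], [0.7, 0, 10, 0, 0.8, 0], [0.7, 0, 10, 0, 0.8, 0]]]}}

```text
time: 12.9
tool_pos: [438.5, 85.2, 6.3]
tcp_rot: [-179.9, -0.3, -9.7]
ft_force: [-0.2, -1.0, 0.6]
finger_gap: 85.6
grip_force: 0.0
```

Call:
{"op": "play_rows", "data": {"motion": [[[0, 0, 0, 0, 0, 0], [0, 0, 0, 0, 0, 0], [0, 0, 0, 0, 0, 0], [0, 0, 0, 0, 0, 0], [0, 0, 0, 0, 0, 0]]], "jaw": 0, "squeeze": 60}}

```text
time: 13.4
tool_pos: [441.4, 85.6, 9.2]
tcp_rot: [-179.8, -0.7, -9.7]
ft_force: [-1.1, -0.6, 6.7]
finger_gap: 52.6
grip_force: 63.8
```

Call:
{"op": "play_rows", "data": {"motion": [[[0, 0, -2, 0, 0, 0], [0, 0, -5, 0, 0, 0], [0, 0, -9, 0, 0, 0], [0, 0, -13, 0, 0, 0], [0, 0, -13, 0, 0, 0]]]}}

```text
time: 13.9
tool_pos: [442.8, 85.9, 144.5]
tcp_rot: [-179.7, -1.1, -9.7]
ft_force: [2.2, -0.1, -0.5]
finger_gap: 52.4
grip_force: 63.7
```

```bash
python3 - <<'E'
from h import *
d=wrist("w8");T,s=tool();print(s["time"],s["tool_pos"],s["tcp_rot"])
cv2.imwrite("pics/w8c.png",cv2.resize(cv2.convertScaleAbs(d["pixels"][180:420,150:420,::-1],alpha=1.8),(0,0),fx=2.5,fy=2.5))
E
```

```text
13.95 [441.2108093   85.7050975  141.34547617] [-179.77220998   -0.91002616   -9.68320801]
```

View pics/w8c.png

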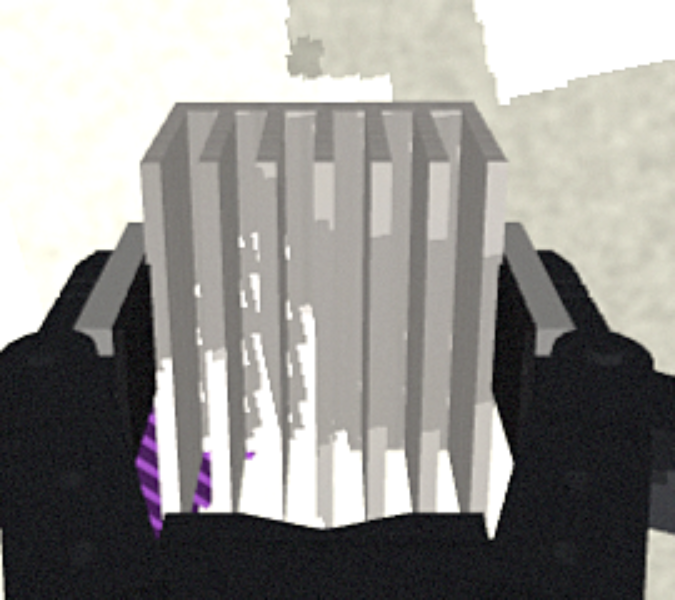

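The wide sink is held square. In the zoom its far fin tops are at y 161 and span x 142–508, and the base edge is at y 103. That puts its base centre at about (-7, 0, 9.6) in the tool frame. Now to the wide rest.

```bash
python3 - <<'E'
from h import *
T,s=tool()
for dn in(70,):
    Tt=place(RW,-12.1,24,[-7,0,9.6],4,dn);print(Tt[:3,3].round(),rel(Tt,T))
E
```

```text
[602. 203. 103.] (array([ 13.85, -14.24,   4.16]), array([-0.59, 19.09,  1.95]))
```

Call:
{"op": "play_rows", "data": {"motion": [[[2.8, -2.8, 0, 0, 0, 0], [5.6, -5.6, 0, 0, 5, 0.5], [8.4, -8.5, 0.5, -0.2, 10, 1], [11.2, -11.4, 2, -0.4, 15, 1.5], [13.8, -14.2, 4.1, -0.6, 19, 2]]]}}

```text
time: 14.45
tool_pos: [599.9, 203.8, 97.3]
tcp_rot: [180.0, -19.7, -11.7]
ft_force: [1.0, -0.7, -1.2]
finger_gap: 52.6
grip_force: 63.6
```

Call:
{"op": "play_rows", "data": {"motion": [[[0, 0, 0, 0, 0, 0], [0, 0, 0, 0, 0, 0]]]}}

```text
time: 14.65
tool_pos: [596.3, 202.2, 94.3]
tcp_rot: [179.7, -19.2, -11.6]
ft_force: [-0.0, -0.4, -1.2]
finger_gap: 52.8
grip_force: 63.9
```

```bash
python3 - <<'E'
from h import *
d=wrist("w9");T,s=tool();print(s["time"],s["tool_pos"],s["tcp_rot"],s["finger_gap"])
for dn in(30,0):print(rel(place(RW,-12.1,24,[-7,0,9.6],4,dn),T))
E
```

```text
14.7 [597.29091525 201.88593889  95.96427787] [179.76253883 -19.28119403 -11.63622723] 52.69635197151385
(array([ 0.71, -0.21,  3.53]), array([0.22, 0.72, 0.06]))
(array([ 0.75, -0.22,  6.53]), array([0.22, 0.72, 0.06]))
```

View pics/w9.png

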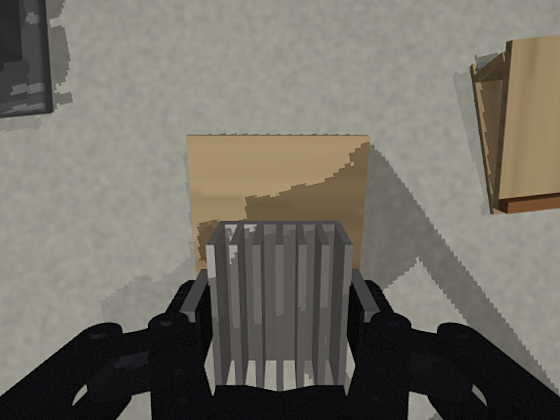

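The sink (base columns 217–344) is centred over the wide rest (columns 187–369). I'll check the rest's x using its top edge at row 135, then descend.

```bash
python3 - <<'E'
from h import *
import pickle
d=pickle.load(open("pics/w9.pkl","rb"));P=ray(d,[(187,135),(369,135)],46);v=P[0]-P[1];x=np.array([v[1],-v[0]])/np.linalg.norm(v[:2])
print(P.round(1),np.linalg.norm(v),np.degrees(np.arctan2(x[1],x[0])),P.mean(0)[:2]-49*x)
E
```

```text
[[688.5 240.2  46. ]
 [666.6 133.5  46. ]] 108.98326865753737 -11.584459664133917 [629.54938316 196.69868206]
```

Call:
{"op": "play_rows", "data": {"motion": [[[0.5, -0.1, 2, 0.2, 0.7, 0], [0.7, -0.1, 4, 0.2, 0.7, 0], [0.7, -0.1, 4.5, 0.2, 0.7, 0], [0.7, -0.1, 4.5, 0.2, 0.7, 0], [0.7, -0.1, 4.5, 0.2, 0.7, 0]]]}}

```text
time: 15.2
tool_pos: [620.2, 198.4, 58.6]
tcp_rot: [-179.9, -20.2, -11.8]
ft_force: [-0.1, 0.2, -0.9]
finger_gap: 52.4
grip_force: 63.8
```

```bash
python3 - <<'E'
from h import *
for i in range(2):
    T,s=tool();print(s["tool_pos"],s["tcp_rot"]);print(rel(place(RW,-12.1,24,[-7,0,9.6],4,0),T))
E
```

```text
[620.24364529 198.43326915  58.58020382] [-179.90076512  -20.20218831  -11.75809603]
(array([-0.24, -0.07,  2.24]), array([-0.08, -0.2 , -0.05]))
[620.24364529 198.43326915  58.58020382] [-179.90076512  -20.20218831  -11.75809603]
(array([-0.24, -0.07,  2.24]), array([-0.08, -0.2 , -0.05]))
```

Call:
{"op": "play_rows", "data": {"motion": [[[-0.1, 0, 0.8, 0, 0, 0], [-0.1, 0, 1.4, 0, 0, 0], [-0.1, 0, 1.8, 0, 0, 0], [-0.1, 0, 2.1, 0, 0, 0], [-0.1, 0, 2.1, 0, 0, 0]]]}}

```text
time: 15.7
tool_pos: [625.9, 197.6, 37.5]
tcp_rot: [-180.0, -20.1, -11.7]
ft_force: [-4.0, -0.9, 3.1]
finger_gap: 52.9
grip_force: 64.4
```

Call:
{"op": "play_rows", "data": {"motion": [[[0, 0, 0, 0, 0, 0], [0, 0, 0, 0, 0, 0]]]}}

```text
time: 15.9
tool_pos: [626.0, 197.6, 37.5]
tcp_rot: [-179.9, -20.1, -11.7]
ft_force: [-5.9, -0.8, 3.5]
finger_gap: 52.7
grip_force: 64.6
```

```bash
python3 - <<'E'
from h import *
T,s=tool();print(s["tool_pos"],s["tcp_rot"],s["ft_force"]);print(rel(place(RW,-12.1,24,[-7,0,9.6],4,0),T))
E
```

```text
[625.98192588 197.6377613   37.48998289] [-179.9483062   -20.1423358   -11.69011828] [-5.88985069 -0.83166012  3.4632162 ]
(array([-0.05, -0.03,  0.06]), array([-0.06, -0.14,  0.01]))
```

Call:
{"op": "play_rows", "data": {"motion": [[[-0.2, 0, -0.05, 0, 0, 0], [-0.3, 0, -0.05, 0, 0, 0], [-0.3, 0, -0.05, 0, 0, 0]]]}}

```text
time: 16.2
tool_pos: [622.9, 198.2, 36.5]
tcp_rot: [-179.9, -20.1, -11.7]
ft_force: [-1.3, 0.5, -0.8]
finger_gap: 52.6
grip_force: 64.0
```

Call:
{"op": "play_rows", "data": {"motion": [[[0, 0, 0, 0, 0, 0], [0, 0, 0, 0, 0, 0], [0, 0, 0, 0, 0, 0], [0, 0, 0, 0, 0, 0], [0, 0, 0, 0, 0, 0]]], "jaw": 1}}

```text
time: 16.7
tool_pos: [623.2, 198.1, 36.7]
tcp_rot: [-179.9, -20.2, -11.7]
ft_force: [0.3, 0.4, -0.2]
finger_gap: 85.3
grip_force: 0.0
```

Call:
{"op": "play_rows", "data": {"motion": [[[0, 0, -2, 0, 0, 0], [0, 0, -5, 0, 0, 0], [0, 0, -9, 0, 0, 0], [0, 0, -13, 0, 0, 0], [0, 0, -13, 0, 0, 0]]]}}

```text
time: 17.2
tool_pos: [581.9, 208.9, 166.5]
tcp_rot: [-179.6, -20.7, -11.8]
ft_force: [0.7, 0.0, 1.5]
finger_gap: 85.2
grip_force: 0.0
```

```bash
python3 - <<'E'
from h import *
d=wrist("w10");T,s=tool();print(s["time"],s["tool_pos"],s["tcp_rot"],s["finger_gap"])
cv2.imwrite("pics/w10c.png",cv2.resize(cv2.convertScaleAbs(d["pixels"][100:340,150:450,::-1],alpha=1.3),(0,0),fx=2.5,fy=2.5))
print(rows((500.7,398.1,110),-9,T))
E
```

```text
17.25 [581.11025538 208.25408542 163.40134381] [-179.69789573  -20.50544521  -11.74190583] 85.56112721218885
(array([-12.86, -16.95,   0.98]), array([  0.19, -20.51,  -2.66]))
```

View pics/w10c.png

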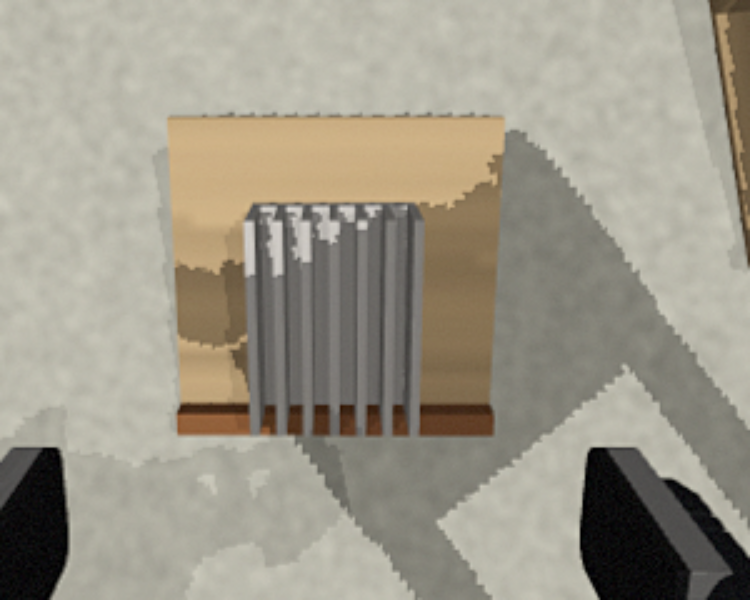

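The wide sink is flat, centred (x 335 against 336) and at the lip (base end at row 404). Now the medium sink.

Call:
{"op": "play_rows", "data": {"motion": [[[-2.6, -3.4, 0.2, 0, -5, -0.7], [-5.2, -6.8, 0.4, 0, -10, -1.4], [-7.8, -10.2, 0.6, 0.1, -15, -2], [-10.3, -13.6, 0.8, 0.2, -20.3, -2.7], [-12.8, -17, 1, 0.2, -20.3, -2.7]]]}}

```text
time: 17.75
tool_pos: [499.9, 397.3, 103.2]
tcp_rot: [179.7, 0.4, -9.1]
ft_force: [1.4, 0.2, -0.4]
finger_gap: 85.5
grip_force: 0.0
```

Call:
{"op": "play_rows", "data": {"motion": [[[0, 0, 0, 0, 0, 0], [0, 0, 0, 0, 0, 0]]]}}

```text
time: 17.95
tool_pos: [498.2, 397.0, 103.1]
tcp_rot: [179.6, 0.3, -8.9]
ft_force: [0.8, -0.1, 0.3]
finger_gap: 85.5
grip_force: 0.0
```

```bash
python3 - <<'E'
from h import *
T,s=tool();print(s["time"],s["tool_pos"],s["tcp_rot"])
print(rows((500.7,398.1,3.5),-9,T))
E
```

```text
17.95 [498.21985696 397.03101046 103.13246157] [179.63613465   0.27375207  -8.9082679 ]
(array([ 0.28, -0.21,  9.96]), array([0.36, 0.27, 0.09]))
```

Call:
{"op": "play_rows", "data": {"motion": [[[0.2, -0.1, 3, 0.3, 0.2, 0], [0.2, -0.1, 6, 0.3, 0.2, 0], [0.2, -0.1, 9, 0.3, 0.2, 0], [0.2, -0.1, 9.9, 0.3, 0.2, 0], [0.2, -0.1, 9.9, 0.3, 0.2, 0]]]}}

```text
time: 18.45
tool_pos: [500.2, 395.6, 4.6]
tcp_rot: [179.9, 0.1, -9.1]
ft_force: [0.1, -0.6, 0.7]
finger_gap: 85.4
grip_force: 0.0
```

Call:
{"op": "play_rows", "data": {"motion": [[[0, 0, 0, 0, 0, 0], [0, 0, 0, 0, 0, 0], [0, 0, 0, 0, 0, 0], [0, 0, 0, 0, 0, 0], [0, 0, 0, 0, 0, 0]]], "jaw": 0, "squeeze": 60}}

```text
time: 18.95
tool_pos: [502.5, 398.4, 8.5]
tcp_rot: [-179.8, -0.2, -9.0]
ft_force: [-0.2, -0.8, 6.4]
finger_gap: 38.8
grip_force: 61.8
```

Call:
{"op": "play_rows", "data": {"motion": [[[0, 0, -2, 0, 0, 0], [0, 0, -5, 0, 0, 0], [0, 0, -9, 0, 0, 0], [0, 0, -14, 0, 0, 0], [0, 0, -14, 0, 0, 0]]]}}

```text
time: 19.45
tool_pos: [505.2, 400.3, 156.5]
tcp_rot: [-179.3, -0.7, -9.0]
ft_force: [1.8, 1.1, 0.2]
finger_gap: 38.7
grip_force: 60.9
```

```bash
python3 - <<'E'
from h import *
d=wrist("w11");T,s=tool();print(s["time"],s["tool_pos"],s["tcp_rot"])
cv2.imwrite("pics/w11c.png",cv2.resize(cv2.convertScaleAbs(d["pixels"][180:420,150:420,::-1],alpha=1.8),(0,0),fx=2.5,fy=2.5))
E
```

```text
19.5 [503.95396042 399.44810961 152.68582981] [-179.51379039   -0.4786425    -8.99041217]
```

View pics/w11c.png

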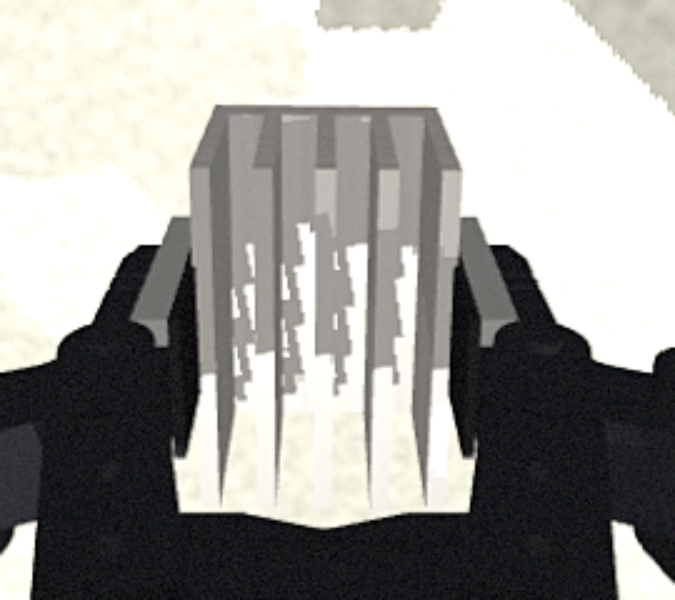

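The medium sink is held square. In the zoom its far fin tops are at y 168 and span x 190–462, giving a base centre of (-2.4, 0, 9.5) in the tool frame.

```bash
python3 - <<'E'
from h import *
T,s=tool()
Tt=place(RM,-16.8,22.3,[-2.4,0,9.5],4,70);print(Tt[:3,3].round(),rel(Tt,T))
E
```

```text
[617.   1.  99.] (array([17.39, 37.65,  5.18]), array([ 0.14, 19.5 , -3.53]))
```

Call:
{"op": "play_rows", "data": {"motion": [[[1.9, 4.1, 0, 0, 0, 0], [3.8, 8.2, 0, 0, 0, 0], [5.7, 12.3, 0, 0, 0, 0], [7.6, 16.4, 0, 0, 0, 0], [9.5, 20.5, 0, 0, 0, 0]]]}}

```text
time: 20.0
tool_pos: [562.2, 178.2, 144.9]
tcp_rot: [-180.0, 0.0, -9.0]
ft_force: [1.8, 0.5, -1.3]
finger_gap: 38.6
grip_force: 60.9
```

Call:
{"op": "play_rows", "data": {"motion": [[[1.9, 4.1, 0, 0, 5, -1], [3.8, 8.2, 0.5, 0, 10, -2], [5.7, 12.3, 2, 0, 15, -3], [7.6, 16.4, 4, 0.1, 19.5, -3.5], [7.9, 17.1, 5, 0.1, 19.5, -3.5]]]}}

```text
time: 20.5
tool_pos: [610.7, -4.9, 91.5]
tcp_rot: [179.5, -19.3, -5.5]
ft_force: [-1.1, 0.4, -2.6]
finger_gap: 39.0
grip_force: 61.0
```

Call:
{"op": "play_rows", "data": {"motion": [[[0, 0, 0, 0, 0, 0], [0, 0, 0, 0, 0, 0], [0, 0, 0, 0, 0, 0]]]}}

```text
time: 20.8
tool_pos: [615.1, 0.1, 97.2]
tcp_rot: [179.6, -19.6, -5.3]
ft_force: [0.1, -0.6, -2.0]
finger_gap: 38.9
grip_force: 61.0
```

```bash
python3 - <<'E'
from h import *
d=wrist("w12");T,s=tool();print(s["time"],s["tool_pos"],s["tcp_rot"],s["finger_gap"])
for dn in(25,0):print(rel(place(RM,-16.8,22.3,[-2.4,0,9.5],4,dn),T))
# rest top edge in this picture, from wood mask
hsv=cv2.cvtColor(d["pixels"],cv2.COLOR_RGB2HSV);m=((hsv[...,0]<22)&(hsv[...,1]>70)).astype(np.uint8)
m[:,:150]=0;m[:,420:]=0
ys,xs=np.nonzero(m[:225]);y0=ys.min()
print(y0,[(y,xs[ys==y].min(),xs[ys==y].max()) for y in(y0+3,y0+10,y0+30)])
w=xs[ys==y0+3];P=ray(d,[(w.min(),y0),(w.max(),y0)],46);v=P[0]-P[1];x=np.array([v[1],-v[0]])/np.linalg.norm(v[:2])
print(np.linalg.norm(v),np.degrees(np.arctan2(x[1],x[0])),P.mean(0)[:2]-49*x)
E
```

```text
20.85 [6.15253652e+02 2.32999026e-01 9.73655702e+01] [179.58581617 -19.63290991  -5.31466644] 38.917843908902185
(array([ 0.29, -0.1 ,  4.4 ]), array([0.35, 0.37, 0.18]))
(array([ 0.3 , -0.11,  6.9 ]), array([0.35, 0.37, 0.18]))
130 [(np.int64(133), np.int64(208), np.int64(346)), (np.int64(140), np.int64(208), np.int64(345)), (np.int64(160), np.int64(210), np.int64(344))]
84.13000113933188 -5.369384880027801 [653.39593123  -1.82315171]
```

The rest's top edge agrees within 2 mm. Descending.

Call:
{"op": "play_rows", "data": {"motion": [[[0.2, -0.15, 2, 0.3, 0.3, 0.1], [0.2, -0.15, 4, 0.3, 0.3, 0.1], [0.2, -0.15, 4.7, 0.3, 0.3, 0.1], [0.2, -0.15, 4.7, 0.3, 0.3, 0.1], [0.2, -0.15, 4.7, 0.3, 0.3, 0.1]]]}}

```text
time: 21.35
tool_pos: [632.2, -1.2, 53.2]
tcp_rot: [179.9, -19.9, -5.5]
ft_force: [0.4, 0.3, -0.8]
finger_gap: 39.0
grip_force: 61.0
```

```bash
python3 - <<'E'
from h import *
T,s=tool();print(s["tool_pos"],s["tcp_rot"]);print(rel(place((654.3,-2.4,-5.5),-16.8,22.3,[-2.4,0,9.5],4,0),T))
E
```

```text
[632.21352327  -1.17272759  53.16444717] [179.90415782 -19.87747953  -5.47085245]
(array([ 0.09, -0.09,  2.13]), array([0.09, 0.12, 0.03]))
```

Call:
{"op": "play_rows", "data": {"motion": [[[0.1, -0.05, 0.8, 0, 0, 0], [0.1, -0.05, 1.4, 0, 0, 0], [0.1, -0.05, 1.8, 0, 0, 0], [0.1, -0.05, 2.1, 0, 0, 0], [0.1, -0.05, 2.1, 0, 0, 0]]]}}

```text
time: 21.85
tool_pos: [639.9, -2.1, 32.8]
tcp_rot: [179.9, -19.8, -5.5]
ft_force: [-0.0, 0.1, -0.9]
finger_gap: 38.7
grip_force: 61.2
```

Call:
{"op": "play_rows", "data": {"motion": [[[0, 0, 0, 0, 0, 0], [0, 0, 0, 0, 0, 0]]]}}

```text
time: 22.05
tool_pos: [639.8, -2.0, 32.8]
tcp_rot: [179.9, -19.8, -5.5]
ft_force: [0.3, -0.1, -0.4]
finger_gap: 38.8
grip_force: 61.2
```

```bash
python3 - <<'E'
from h import *
T,s=tool();print(s["tool_pos"],s["tcp_rot"],s["ft_force"]);print(rel(place((654.3,-2.4,-5.5),-16.8,22.3,[-2.4,0,9.5],4,0),T))
E
```

```text
[639.83758553  -2.03360622  32.80230548] [179.90252758 -19.83845094  -5.51549056] [ 0.33172566 -0.12123337 -0.40945685]
(array([ 0.06, -0.1 , -0.04]), array([ 0.1 ,  0.16, -0.01]))
```

Call:
{"op": "play_rows", "data": {"motion": [[[0, 0, 0.1, 0, 0, 0], [0, 0, 0.15, 0, 0, 0], [-0.15, 0, 0.15, 0, 0, 0], [-0.15, 0, 0.15, 0, 0, 0]]]}}

```text
time: 22.45
tool_pos: [639.9, -2.0, 32.6]
tcp_rot: [179.9, -20.0, -5.5]
ft_force: [-6.7, 0.5, 10.9]
finger_gap: 39.1
grip_force: 63.0
```

Call:
{"op": "play_rows", "data": {"motion": [[[0, 0, 0, 0, 0, 0], [0, 0, 0, 0, 0, 0], [0, 0, 0, 0, 0, 0], [0, 0, 0, 0, 0, 0], [0, 0, 0, 0, 0, 0]]], "jaw": 0.9}}

```text
time: 22.95
tool_pos: [638.8, -1.9, 30.8]
tcp_rot: [179.9, -19.8, -5.5]
ft_force: [0.4, 0.6, -0.4]
finger_gap: 76.9
grip_force: 0.0
```

Call:
{"op": "play_rows", "data": {"motion": [[[0, 0, -2, 0, 0, 0], [0, 0, -5, 0, 0, 0], [0, 0, -9, 0, 0, 0], [0, 0, -13, 0, 0, 0], [0, 0, -13, 0, 0, 0]]]}}

```text
time: 23.45
tool_pos: [598.0, 2.5, 160.9]
tcp_rot: [179.9, -20.4, -5.5]
ft_force: [1.0, 0.9, 0.5]
finger_gap: 76.5
grip_force: 0.0
```

```bash
python3 - <<'E'
from h import *
d=wrist("w13");T,s=tool();print(s["time"],s["tool_pos"],s["finger_gap"])
from bench import optics
t=optics.snapshot("top")["pixels"]
a=cv2.resize(cv2.convertScaleAbs(d["pixels"][110:330,160:440,::-1],alpha=1.3),(0,0),fx=1.9,fy=1.9)
b=cv2.resize(t[110:260,150:460,::-1],(0,0),fx=1.7,fy=1.7)
o=np.zeros((600,560,3),np.uint8);a=a[:345];o[:a.shape[0],:a.shape[1]]=a;o[345:345+b.shape[0],:b.shape[1]]=b
cv2.imwrite("pics/w13c.png",o)
E
```

```text
23.5 [597.1076445    2.47817063 157.8047397 ] 76.73082870864214
```

View pics/w13c.png

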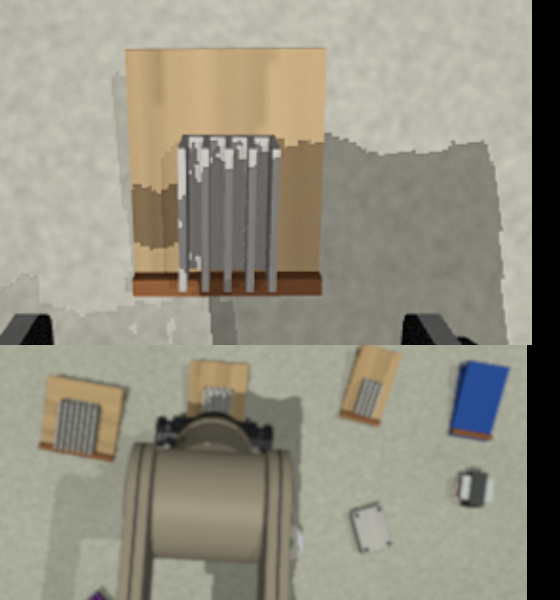

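The medium sink is flat, centred (x 229 against 226) and about 3 mm from its lip. The top view shows the narrow and wide sinks still in place and the box and transformer where they were; the arm hides the spool. The gripper is clear of everything, so I'm handing in.

```bash
python3 -c "
from bench import job
print(job.hand_in())"
```

```text
the job is handed in; nothing more can be done
None
```

All three heat sinks are on their matching rests, flat, fins up, centred and within about 4 mm of the lip by camera estimate; the job is handed in (no verdict was returned), and I did not move the box, transformer or spool.

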